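Pull the snap cap off a storage jar

ROBOT

A 6-joint arm with a two-finger parallel gripper is mounted at the origin on the work surface. World frame = base frame: x ahead of the robot, y to its left, z up, the work surface at z = 0. Lengths are in m, angles in rad, forces in N, time in s.
With the tool pointing down it reaches from about 0.35 to 0.775 m from the base axis. Payload 7.3 kg.
Tool frame: the origin (TCP) lies at the very end of the fingers, on their centre line; the grasp point (between the pads) lies 19 mm behind it; z points along the fingers, y is the line along which they close (so a half turn about z gives the same grasp; the last joint's range is limited). The gripper opens to 92 mm and grips with 3 to 60 N. Pads are 19 mm wide; open, the fingers measure 130 mm over their backs; the gripper's body (75 mm by 190 mm) begins 47 mm behind the grasp point.
Start: joints at [-1.434, 0.342, 1.524, -0, 1.275, -0.146], TCP at [0.147, -0.504, 0.227] pointing down, gripper open.
Joint ranges: [-2.53, 2.53], [-0.77, 2.02], [0.04, 2.7], [-1, 4.14], [0.28, 2.66], [-3.11, 3.11]. Speed limits (rad/s): [2.57, 2.57, 3.14, 3.14, 3.14, 3.14].

INTERFACE

Orientations are given as [roll, pitch, yaw] about the fixed x, y, z axes, in that order (R = Rz(yaw) Ry(pitch) Rx(roll)).
In Python, from cell import robot gives the robot as it stands.
- The arm moves only by the tool apply_moves, never from a script. Its argument "motion" is text: rows parted by semicolons, each of 7 numbers parted by spaces: the opening in per cent of the stroke, from 0 (shut) to 100 (fully open), then the shift along the tool's x, y, z in cm, then the turn, a rotation vector about the tool's x, y, z in rad. A call has 1 to 20 rows; each row shifts and turns the commanded pose from where the row before left it, along the tool's axes as they then stand; what a row does not reach is not made up. A row lasts 1/8 s, in which the tool goes at most 62.5 mm and 10.7 degrees, less where a joint would pass 70% of its speed; a pose out of reach is approached as far as the arm can. A call with a gripper value outside its range is refused whole. The fingers move at their own pace and stop on an object; "force" is the grip in N (left out, the last holds). Time passes only in rows, so rows that do not move let the fingers close. It gives the time, the measured TCP pose, the force, the opening and the grip force at its end, in the units of the state.
- robot.observe(): the state, without advancing time (a new reading comes with each control period).
- robot.read_camera(name): name is "side" or "top"; returns a dict with "img" (480x640x3 uint8, red, green, blue), "fovy" (degrees; the focal length in pixels is half the picture's height over the tangent of half this angle, whatever the lens; pixels are square), "cx", "cy" (the principal point, pixels), "R" (3x3) and "t" (3): a world point X has camera coordinates R X + t. Camera axes: x right, y down, z forward; pixel columns grow to the right and rows downward; lengths in m; the calibration is good to about 2 mm. A picture is of the moment at which its call begins. There is no depth.
- robot.hand_in(): hands the job in; it is judged then, once.
Trained networks look in a picture, given as the dict that the camera call returned (one of the last four; its "shot" number tells which), for a name from the list of things; names that differ only in an ending like _2 or _b are one class to them, and where a whole thing is asked for, a point or a joint stands for the part that bears it (a point fixed in the world has none). Each returns a list of dicts, best first, with "score" (0 to 1); they miss things now and then, are a little off and sometimes report something else, mostly with a low value. They report only what shows in the picture. A call takes as long as a camera call. They do not tell look-alikes from the thing itself.
- robot.search_frame(target, picture): "centre" ([x, y, z] in m, in world coordinates, good to about 4 mm: the middle of the surface that is visible of it).
- robot.trace(target, picture): "pixels" (480x640 bool, what is visible of it).
The state is a dict: "time": time; "qpos": joint angles; "qvel": joint speeds; "joint_efforts": joint torques, N m; "tool_pos": TCP position; "tool_rot": TCP orientation; "contact_force": force on the tool from outside, world axes, zero at the start; "torque": the same for the moment, N m; "opening": finger opening in m; "grip_force": force on a finger pad.
Only numpy, scipy, OpenCV 4.12 (cv2) and the standard library are available. Lean on these libraries where they do the work, as an engineer would, in place of code of your own. Each camera call takes 0.05 s, during which the arm holds its last target. There are 200 camera calls.

TASK

Take the cap puller by its grip, slide its fork under the brim of the jar's snug cap until you gently feel it fully home against the skirt, and pull gently and slowly straight up until the cap pops off; never touch the cap with the fingers and do not strain the cap or the jar. Set the cap down, top up, fully on the cork mat, draw the fork out from under it, and leave the puller standing upright clear of the cap. Leave everything else where it is.

Things in the scene. Friction and masses are not known exactly. Their poses are not given: they have to be found in the camera images.
- puller: cap puller, 0.23 to 0.30 kg, a C seen from the side, standing on its foot and fork. Under the grip a steel bow (14 mm wide, 34 to 42 mm up) runs back along -x to a post (x -60 to -52 mm) on a foot 50 mm wide (x -64 to -52 mm); at the bottom a flat fork points to +x. The space between fork and bow is 27 mm high. Origin: on the underside, straight below the grip's centre; z up.
- puller_grip (a point): centre of the puller's dark wooden grip block: 30 mm (puller x) by 24 mm (puller y) by 40 mm high (42 to 82 mm above the underside).
- puller_fork (a point): fixed mark on the puller, 20 mm behind its origin (-x), 3.5 mm up, where the inner face of the fork's back wall is at the fork's middle setting. The fork (0 to 7 mm high, 2 tines 44 mm apart inside, 58 mm outside, tips 28 mm ahead of the back wall) is clamped anywhere within 15 mm ahead of or behind this: not measured, must be felt; holds up to 60 N.
- cap: grey plastic snap cap: a round skirt 40 mm across and 14 mm high under a round flat brim 60 mm across and 5 mm thick (14 to 19 mm up), 40 g. Origin: centre of the skirt's underside, z up. At the start snapped on the jar by sprung catches inside: pulled slowly straight up it gives at roughly 8 to 15 N, within 8 mm; pulled fast it resists much more. After 12 mm it is free of the neck.
- jar: green glass storage jar, 84 mm across, in a 116 mm square wooden stand screwed to the bench: cannot move. Origin: centre of the stand's underside, z up. A glass bead 54 mm across (z 101 to 107 mm) carries the cap: between bead and brim of the seated cap is a gap 14 mm high (z 107 to 121 mm) round the skirt. Inside the cap the neck rises to z = 119 mm.
- mat: cork mat 140 x 140 mm, 4 mm thick, fixed on the bench. Origin: centre of its underside.
- jam: a small amber jam jar with a steel lid, 54 mm across, 85 mm high; bystander, stands between the working places. Origin: underside centre.
- tin: a bare steel tin can, 56 mm across, 75 mm high; bystander, stands between the working places. Origin: underside centre.
- mug: a white mug, 72 mm across, 85 mm high; bystander at the rear. Origin: underside centre.
- carton: a low cardboard box 90 x 130 x 60 mm; bystander at the rear. Origin: underside centre.
- screwdriver: a screwdriver 190 mm long lying flat; bystander at the rear.
- preserve: a big green preserve jar with a brass lid, 72 mm across, 120 mm high; bystander at the rear. Origin: underside centre.
There are look-alikes about, which are no part of the job. Several things have the shape of the cap; the one meant has the colours described above.

How it is judged:
On the way, in this order (a step that is already met when the one before it is completed fails the run):
1. the puller bears on the cap (over 3 N) while the cap is still seated (moved under 3 mm) (contact force between puller and cap above 3 N and distance of cap from where it was at the start of the episode below 0.003 m), for 0.04 s.
2. the cap is off, carried by the puller straight above the jar (lifted over 20 mm, within 15 mm of the jar's axis) (z of cap in the frame of jar above 0.127 m and horizontal distance between cap and jar below 0.015 m and contact force between puller and cap above 0.1 N), for 0.1 s.
At the end, for the whole second after the job is handed in: The cap lies top up on the cork mat (its centre within 50 mm of the mat's centre, its underside on the mat, tilt under 0.1 rad), at rest; the puller stands upright on bench or mat (tilt under 0.1 rad), at rest, its origin more than 35 mm from the cap's and not touching it (horizontal distance between cap and mat below 0.05 m and z of cap in the frame of mat between 0.002 and 0.007 m and angle between each of cap, puller's own z axis and vertical below 0.1 rad and linear speed of each of cap, puller below 0.02 m/s and height (world z) of puller below 0.008 m and horizontal distance between puller and cap above 0.035 m and contact force between puller and cap below 0.1 N).
It fails at once if the robot itself touches the cap (contact force between any of the fingers, the arm and cap above 0.5 N).
It fails at once if the cap is strained: the puller loads it with more than 20 N, or with more than 13 N before it has begun to rise (by 1 mm) (contact force between puller and cap above 20 N or (contact force between puller and cap above 13 N and z of cap in the frame of jar below 0.108 m)).
It fails at once if the puller or the robot presses on the jar with more than 20 N (contact force between any of puller, the arm, the fingers and jar above 20 N).
It fails at once if the cap is tipped over (more than 0.8 rad) (angle between cap's own z axis and vertical above 0.8 rad).
It fails at once if a bystander is moved more than 30 mm (distance of any of jam, tin, mug, carton, screwdriver, preserve from where it was at the start of the episode above 0.03 m).
It also fails if it takes over 72 s, if anything falls off the work surface, if the arm or the gripper's body presses on something with over 40 N, if the wrist force passes 120 N, or if a joint passes its speed limit or range.

## Working session

There is one attempt and no reset: what is moved stays moved. The work goes in short steps, Python scripts to look and compute and a tool call to move; the robot and the scene stay as the last step left them, time stands still between calls to the robot, and variables do not carry over. Pictures are saved under pics/ and viewed, at most 13 in all, crops included, and the job is handed in when it is done.

Besides the shell and the picture viewer there is one more tool, called by a JSON object that holds its "name" and its "arguments". apply_moves: Moves the arm, as the interface text tells. Its arguments: {"type":"object","properties":{"motion":{"type":"string"},"force":{"type":"number"}},"required":["motion"]}

```bash
mkdir -p pics
cat > h.py <<'E'
import numpy as np, cv2
from cell import robot
def save(p,n): cv2.imwrite('pics/'+n, p['img'][:,:,::-1])
def proj(p,X):
    f=240/np.tan(np.radians(p['fovy'])/2); c=p['R']@np.array(X,float)+np.array(p['t']); return np.array([p['cx']+f*c[0]/c[2],p['cy']+f*c[1]/c[2]])
def ray(p,u,v,z):
    f=240/np.tan(np.radians(p['fovy'])/2); R=np.array(p['R']);o=-R.T@np.array(p['t']); d=R.T@np.array([(u-p['cx'])/f,(v-p['cy'])/f,1]); return o+d*(z-o[2])/d[2]
E
python3 - <<'E'
from h import *
ps={}
for n in('top','side'):
    p=robot.read_camera(n);ps[n]=p;save(p,n+'0.png')
    print(n,p['fovy'],-np.array(p['R']).T@p['t'])
    for t in 'puller puller_grip puller_fork cap jar mat jam tin'.split():
        for r in robot.search_frame(t,p)[:5]: print(t,r['score'].__round__(2),np.round(r['centre'],3),np.round(proj(p,r['centre'])))
print({k:np.round(v,3) for k,v in robot.observe().items()})
E
```

```text
top 55.49984825645788 [0.51968352 0.09494433 1.10424871]
puller 0.96 [0.536 0.017 0.041] [341. 281.]
puller_grip 0.87 [0.535 0.014 0.043] [342. 281.]
puller_fork 0.87 [0.53  0.011 0.041] [343. 283.]
puller_fork 0.15 [0.52  0.134 0.082] [290. 288.]
cap 0.88 [0.596 0.279 0.126] [221. 252.]
cap 0.59 [0.451 0.27  0.02 ] [233. 318.]
cap 0.55 [0.622 0.434 0.017] [165. 245.]
jar 0.84 [0.587 0.257 0.016] [240. 260.]
mat 0.56 [ 0.602 -0.278  0.004] [461. 254.]
jam 0.62 [0.522 0.139 0.084] [288. 287.]
jam 0.61 [0.529 0.014 0.037] [342. 284.]
tin 0.95 [ 0.532 -0.124  0.071] [404. 282.]
side 54.97379909828707 [ 0.54330546 -0.55947445  0.63926463]
puller 0.75 [0.533 0.004 0.041] [282. 294.]
puller 0.57 [ 0.769 -0.08   0.061] [427. 309.]
puller_grip 0.93 [0.537 0.003 0.04 ] [284. 295.]
puller_fork 0.67 [0.539 0.009 0.042] [285. 291.]
cap 0.72 [0.597 0.274 0.125] [302. 170.]
cap 0.64 [0.447 0.264 0.023] [237. 218.]
jar 0.72 [0.591 0.245 0.038] [302. 212.]
mat 0.92 [ 0.597 -0.265  0.002] [341. 450.]
jam 0.75 [0.522 0.114 0.059] [272. 247.]
tin 0.56 [ 0.536 -0.145  0.065] [288. 356.]
{'time': np.float64(0.9), 'qpos': array([-1.434,  0.342,  1.524, -0.   ,  1.275, -0.146]), 'qvel': array([ 0.002, -0.001,  0.002,  0.001,  0.001, -0.   ]), 'joint_efforts': array([ -0.   , -43.112, -24.448,   0.072,   0.048,  -0.   ]), 'tool_pos': array([ 0.147, -0.504,  0.227]), 'tool_rot': array([3.141, 0.   , 0.283]), 'contact_force': array([ 0.558,  0.79 , -0.457]), 'torque': array([ 0.029, -0.016, -0.009]), 'grip_force': np.float64(0.0), 'opening': np.float64(0.092)}
```

View pics/top0.png

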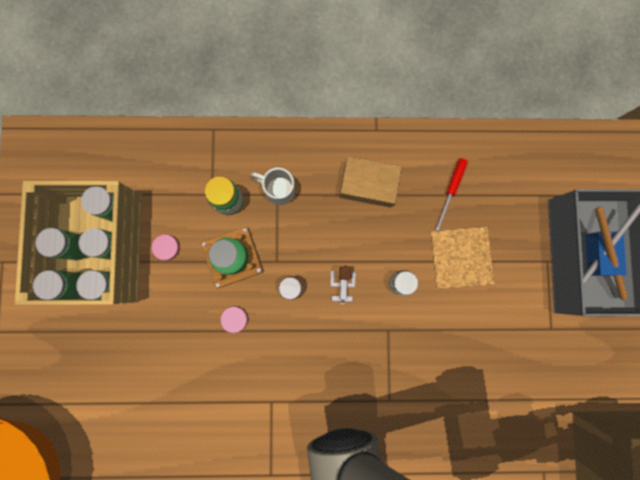

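View pics/side0.png

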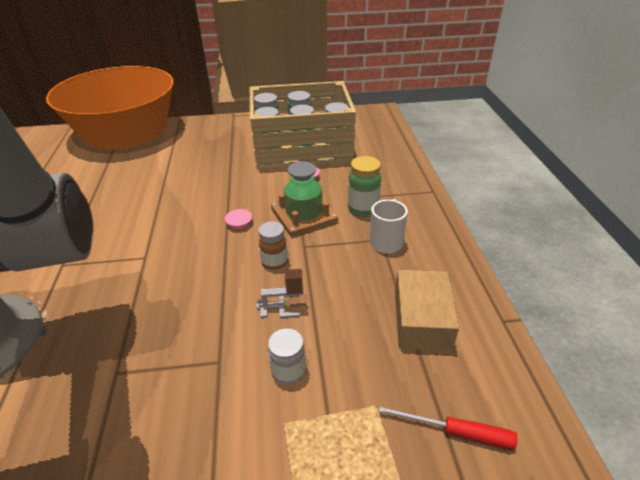

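Candidates for the cap: the grey cap on the green jar (top 226,253; side 302,170), pink caps (233,320) and (165,247), and the grey lids in the crate at left. I choose the grey one on the jar in the stand. The puller is at (343,283). Next is one close crop of each.

Run:
```python
from h import *
t=cv2.imread('pics/top0.png');s=cv2.imread('pics/side0.png')
a=cv2.resize(t[225:295,195:265],(400,400),interpolation=cv2.INTER_CUBIC)
b=cv2.resize(t[255:310,315:370],(400,400),interpolation=cv2.INTER_CUBIC)
cv2.imwrite('pics/crop1.png',np.hstack([a,b]))
```

```text
(no output)
```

View pics/crop1.png

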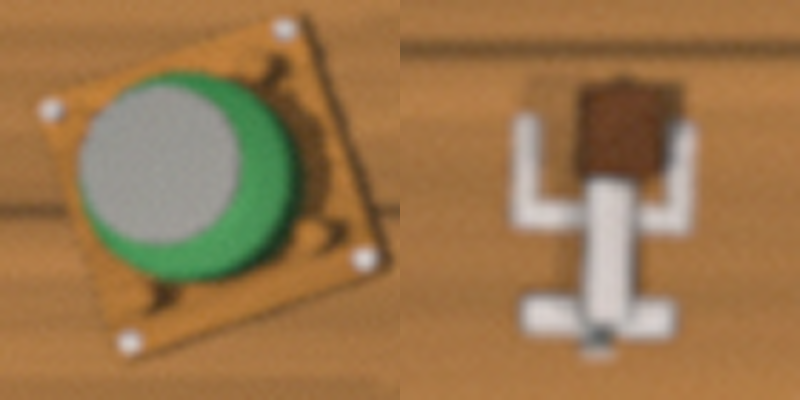

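The left crop shows the grey cap on the green jar, centred near top pixel (223,253.5). The right crop shows the puller: grip top at (345.5,273), tines pointing up the image (world +x), foot at (342.5,299). Pixels to positions next.

Run:
```python
from h import *
for n in('top','side'):
    p=robot.read_camera(n)
    for t,z in(('cap',.126),('puller_grip',.082)):
        rs=robot.trace(t,p)
        for r in rs[:2]:
            m=r['pixels'].astype(np.uint8);c,_=cv2.findContours(m,0,2);c=max(c,key=cv2.contourArea)
            (x,y),ax,an=cv2.fitEllipse(c);print(n,t,round(r['score'],2),m.sum(),(x,y),ax,np.round(ray(p,x,y,z),4))
    if n=='top':
        g=lambda a,b,z:np.round(ray(p,315+(a-400)*.1375-.43,255+b*.1375-.43,z)[:2],4)
        k=lambda a,b,z:np.round(ray(p,195+a*.175-.41,225+b*.175-.41,z)[:2],4)
        print('grip corners',[g(*q,.082) for q in((580,85),(667,88),(578,177),(663,180))])
        print('tips',g(527,115,.007),g(683,122,.007),'outer back',g(513,228,.007),g(690,232,.007),'inner back',g(560,202,.007),g(655,203,.007))
        print('foot',g(522,298,.007),g(675,302,.007),g(522,335,.007),g(672,337,.007),'bow',g(587,180,.042),g(632,180,.042),g(585,320,.042),g(630,325,.042))
        print('cap',k(160,163,.126),'screws',[k(*q,.02) for q in((50,110),(285,28),(365,258),(130,342))])
    if n=='side':
        im=p['img'];a=cv2.resize(im[150:260,245:355],(400,400),interpolation=cv2.INTER_CUBIC);b=cv2.resize(im[255:335,245:325],(400,400),interpolation=cv2.INTER_CUBIC)
        cv2.imwrite('pics/crop2.png',np.hstack([a,b])[:,:,::-1])
```

```text
top cap 0.88 524 (232.81036376953125, 319.2530517578125) (24.734203338623047, 25.684574127197266) [0.4546 0.2525 0.126 ]
top cap 0.87 623 (222.31849670410156, 253.23780822753906) (27.345571517944336, 27.52507209777832) [0.5942 0.2772 0.126 ]
top puller_grip 0.93 521 (342.0951232910156, 284.1997375488281) (23.883071899414062, 36.74573516845703) [0.5281 0.0177 0.082 ]
grip corners [array([0.5682, 0.0236]), array([ 0.5672, -0.0033]), array([0.5399, 0.0244]), array([ 0.5389, -0.0018])]
tips [0.5618 0.036 ] [ 0.5594 -0.0157] outer back [0.5246 0.0408] [ 0.5232 -0.0176] inner back [0.5331 0.0253] [ 0.5327 -0.0061]
foot [0.5017 0.038 ] [ 0.5003 -0.0124] [0.4897 0.038 ] [ 0.4889 -0.0113] bow [0.5397 0.0188] [0.5397 0.0044] [0.4953 0.0197] [0.4937 0.0054]
cap [0.5945 0.2766] screws [array([0.6247, 0.3422]), array([0.6591, 0.2454]), array([0.5631, 0.211 ]), array([0.5287, 0.3072])]
side cap 0.71 420 (301.6650695800781, 170.49168395996094) (18.58817481994629, 28.01144790649414) [0.5954 0.2706 0.126 ]
side cap 0.61 402 (238.5558319091797, 218.5626220703125) (18.381689071655273, 26.56271743774414) [0.4665 0.1226 0.126 ]
side puller_grip 0.77 1041 (282.03656005859375, 296.28033447265625) (38.40406799316406, 53.39374542236328) [ 0.5339 -0.039   0.082 ]
```

View pics/crop2.png

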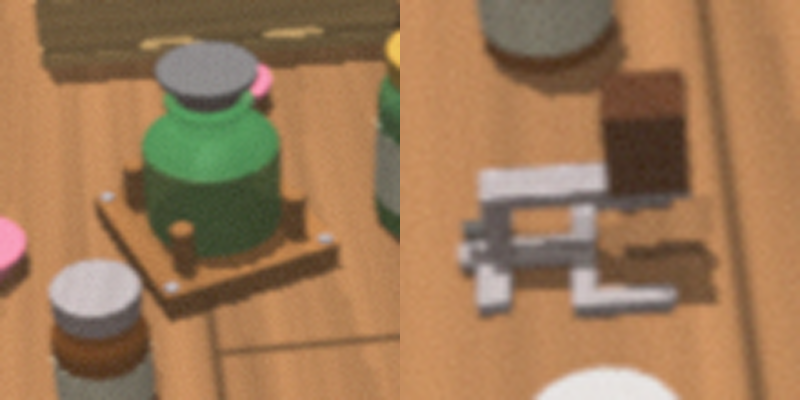

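The side crop confirms a grey cap on the jar at (301,170). It also shows the puller fork flat on the bench and pointing to +x. Puller origin is about (0.5536, 0.0107) with yaw -0.03. The jar axis is about (0.5945, 0.2765).

{"name": "apply_moves", "arguments": {"motion": "100 0 0 0 0 0 0.1565; 100 0 0 0 0 0 0.1565; 100 2.79 -3.76 0 0 0 0; 100 2.79 -3.76 0 0 0 0; 100 2.79 -3.76 0 0 0 0; 100 2.79 -3.76 0 0 0 0; 100 2.79 -3.76 0 0 0 0; 100 2.79 -3.76 0 0 0 0; 100 2.79 -3.76 0 0 0 0; 100 2.79 -3.76 0 0 0 0; 100 2.79 -3.76 0 0 0 0; 100 2.79 -3.76 0 0 0 0; 100 2.79 -3.76 0 0 0 0; 100 2.79 -3.76 0 0 0 0; 100 2.79 -3.76 0 0 0 0; 100 2.79 -3.76 0 0 0 0; 100 0 0 4 0 0 0; 100 0 0 4 0 0 0; 100 0 0 0 0 0 0", "force": 40}}

```text
time: 3.58
tool_pos: [0.5509, 0.0105, 0.1441]
tool_rot: [-3.141, 0.007, -0.03]
contact_force: [-0.1, 0.2, 0.2]
opening: 0.0921
grip_force: 0.0
```

{"name": "apply_moves", "arguments": {"motion": "100 0.1 0 3 0 0 0; 100 0.1 0 3 0 0 0; 100 0 0 2 0 0 0; 100 0 0 1.8 0 0 0; 100 0 0 0 0 0 0; 100 0 0 0 0 0 0; 40 0 0 0 0 0 0;20 0 0 0 0 0 0; 0 0 0 0 0 0 0; 0 0 0 0 0 0 0; 0 0 0 0 0 0 0; 0 0 0 0 0 0 0; 0 0 0 0 0 0 0"}}

```text
time: 5.2
tool_pos: [0.5548, 0.0101, 0.0487]
tool_rot: [3.142, 0.0, -0.03]
contact_force: [1.3, 2.3, 1.6]
opening: 0.0262
grip_force: 1.3
```

Run:
```python
from h import *
o=robot.observe();print({k:np.round(o[k],4) for k in('time','tool_pos','tool_rot','contact_force','torque','opening','grip_force','qpos')})
```

```text
{'time': np.float64(5.2), 'tool_pos': array([0.5548, 0.0101, 0.0487]), 'tool_rot': array([ 3.1416e+00,  1.0000e-04, -3.0200e-02]), 'contact_force': array([1.3167, 2.3149, 1.6334]), 'torque': array([ 0.5288, -0.0965, -0.0107]), 'opening': np.float64(0.0262), 'grip_force': np.float64(1.3145), 'qpos': array([-0.1198,  0.5958,  1.6562, -0.    ,  0.8897,  1.4812])}
```

{"name": "apply_moves", "arguments": {"motion": "0 0 0 0 0 0 0; 0 0 0 0 0 0 0; 0 0 0 0 0 0 0; 0 0 0 -0.5 0 0 0; 0 0 0 -1.5 0 0 0; 0 0 0 -3 0 0 0;0 0 0 -4 0 0 0;0 0 0 -4 0 0 0; 0 0 0 -2 0 0 0; 0 0 0 0 0 0 0; 0 0 0 0 0 0 0"}}

```text
time: 6.58
tool_pos: [0.5542, 0.0101, 0.198]
tool_rot: [3.142, 0.002, -0.03]
contact_force: [-0.4, -1.4, -3.0]
opening: 0.0237
grip_force: 39.9
```

Run:
```python
from h import *
o=robot.observe();print({k:np.round(o[k],4) for k in('time','tool_pos','tool_rot','contact_force','torque','opening','grip_force','qpos')})
for n in('top','side'):
    p=robot.read_camera(n);save(p,n+'1.png')
    for r in robot.search_frame('puller_fork',p)[:2]:print(n,r)
a=cv2.imread('pics/side1.png')[100:300,200:400];b=cv2.imread('pics/top1.png')[200:320,280:400]
cv2.imwrite('pics/crop3.png',np.hstack([cv2.resize(a,(400,400),interpolation=2),cv2.resize(b,(400,400),interpolation=2)]))
```

```text
{'time': np.float64(6.575), 'tool_pos': array([0.5542, 0.0101, 0.198 ]), 'tool_rot': array([ 3.1416e+00,  1.5000e-03, -3.0300e-02]), 'contact_force': array([-0.4453, -1.4201, -3.0379]), 'torque': array([ 0.0725, -0.0255, -0.0327]), 'opening': np.float64(0.0237), 'grip_force': np.float64(39.9065), 'qpos': array([-1.1990e-01,  4.2000e-01,  1.4868e+00, -2.0000e-04,  1.2363e+00,
        1.4813e+00])}
top {'centre': [0.492, 0.0114, 0.1697], 'score': 0.65}
side {'centre': [0.5267, 0.0054, 0.158], 'score': 0.84}
```

View pics/crop3.png

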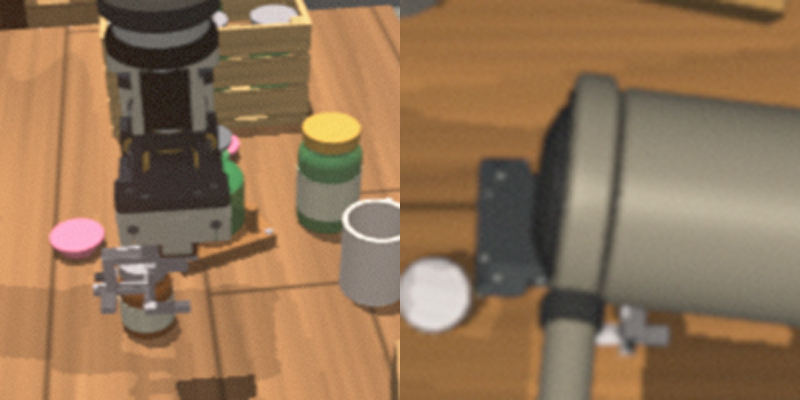

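The puller is held level and off the bench. Next, to a standoff in front of the jar at fork height.

{"name": "apply_moves", "arguments": {"motion": "0 -0.4 0 0 0 0 -0.03; 0 -0.4 -1.64 0 0 0 0; 0 -0.4 -3 0 0 0 0; 0 -0.4 -4 0 0 0 0; 0 -0.4 -4 0 0 0 0; 0 -0.4 -4 0 0 0 0; 0 -0.4 -4 0 0 0 0; 0 -0.4 -3 0 0 0 0; 0 -0.1 -2 0 0 0 0; 0 0 -1 0 0 0 0; 0 0 0 1 0 0 0; 0 0 0 1.5 0 0 0; 0 0 0 1 0 0 0; 0 0 0 0.4 0 0 0; 0 0 0 0 0 0 0; 0 0 0 0 0 0 0; 0 0 0 0 0 0 0"}}

```text
time: 8.9
tool_pos: [0.5221, 0.2768, 0.1602]
tool_rot: [-3.141, -0.001, -0.0]
contact_force: [-0.5, 0.2, -2.9]
opening: 0.0237
grip_force: 39.9
```

Run:
```python
from h import *
o=robot.observe();print({k:np.round(o[k],4) for k in('time','tool_pos','tool_rot','contact_force','torque','opening','grip_force')})
tx,ty,tz=o['tool_pos'];ox,oy,oz=tx-.0012,ty,tz-.0487
im=[]
for n in('top','side'):
    p=robot.read_camera(n)
    i=p['img'][:,:,::-1].copy()
    a,b=np.round(proj(p,(.57,.2765,.115))).astype(int);q=i[max(b-50,0):b+50,max(a-50,0):a+50].copy();
    im.append(cv2.resize(q,(400,400),interpolation=2))
    P=[(.008,.029),(.008,.022),(-.02,.022),(-.02,-.022),(.008,-.022),(.008,-.029)]
    print(n,a,b,[np.round((proj(p,(ox+u,oy+v,oz+.007))-[a-50,b-50])*4).astype(int).tolist() for u,v in P],'cap',np.round((proj(p,(.5945,.2765,.126))-[a-50,b-50])*4), 'foot',[np.round((proj(p,(ox-.058,oy+v,oz))-[a-50,b-50])*4) for v in(.025,-.025)])
cv2.imwrite('pics/crop4.png',np.hstack(im))
```

```text
{'time': np.float64(8.9), 'tool_pos': array([0.5221, 0.2768, 0.1602]), 'tool_rot': array([-3.1414e+00, -9.0000e-04, -2.0000e-04]), 'contact_force': array([-0.5469,  0.1637, -2.9348]), 'torque': array([ 0.0656, -0.0223,  0.0203]), 'opening': np.float64(0.0237), 'grip_force': np.float64(39.9064)}
top 223 265 [[144, 276], [157, 276], [156, 329], [239, 328], [240, 276], [253, 276]] cap [199. 152.] foot [array([151., 400.]), array([245., 399.])]
side 290 174 [[118, 173], [119, 180], [66, 184], [67, 229], [122, 225], [122, 232]] cap [244. 180.] foot [array([ -4., 197.]), array([ -5., 249.])]
```

View pics/crop4.png

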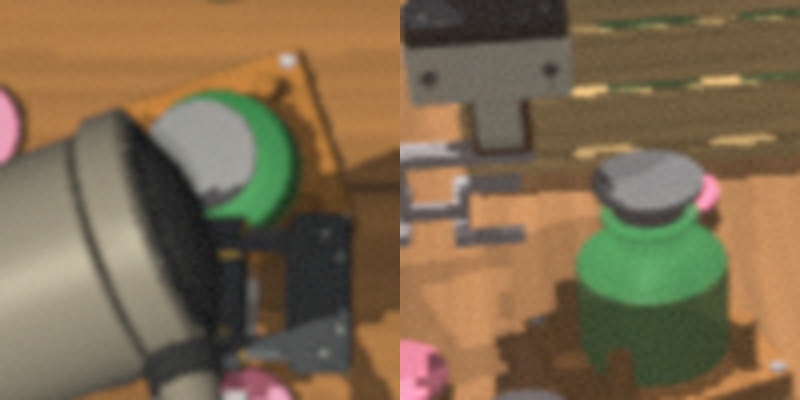

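The fork is level with the gap below the brim, its tips about 4 cm ahead of it. Easing in.

{"name": "apply_moves", "arguments": {"motion": "0 0.5 0 0.07 0 0 0; 0 0.9 0 0 0 0 0; 0 0.9 0 0 0 0 0; 0 0.6 0 0 0 0 0; 0 0.4 0 0 0 0 0; 0 0.4 0 0 0 0 0; 0 0.4 0 0 0 0 0; 0 0.4 0 0 0 0 0; 0 0.4 0 0 0 0 0; 0 0.4 0 0 0 0 0; 0 0.2 0 0 0 0 0; 0 0 0 0 0 0 0"}}

```text
time: 10.5
tool_pos: [0.577, 0.2766, 0.1589]
tool_rot: [3.141, 0.0, -0.0]
contact_force: [0.4, -0.1, -3.5]
opening: 0.0241
grip_force: 39.9
```

{"name": "apply_moves", "arguments": {"motion": "0 0.15 0 -0.04 0 0 0; 0 0.15 0 0 0 0 0; 0 0.15 0 0 0 0 0; 0 0.15 0 0 0 0 0; 0 0.1 0 0 0 0 0; 0 0.1 0 0 0 0 0; 0 0.1 0 0 0 0 0; 0 0 0 0 0 0 0"}}

```text
time: 11.5
tool_pos: [0.586, 0.2766, 0.1594]
tool_rot: [3.141, -0.0, -0.0]
contact_force: [0.6, -1.4, -3.3]
opening: 0.0239
grip_force: 39.9
```

{"name": "apply_moves", "arguments": {"motion": "0 0.1 0 0 0 0 0; 0 0.1 0 0 0 0 0; 0 0.1 0 0 0 0 0; 0 0.1 0 0 0 0 0; 0 0.1 0 0 0 0 0; 0 0 0 0 0 0 0"}}

```text
time: 12.25
tool_pos: [0.591, 0.2766, 0.1594]
tool_rot: [3.142, -0.0, -0.0]
contact_force: [-0.2, -0.1, -1.9]
opening: 0.0238
grip_force: 39.9
```

{"name": "apply_moves", "arguments": {"motion": "0 0.07 0 0 0 0 0; 0 0.07 0 0 0 0 0; 0 0.06 0 0 0 0 0; 0 0 0 0 0 0 0"}}

```text
time: 12.75
tool_pos: [0.5929, 0.2766, 0.1593]
tool_rot: [3.141, -0.0, -0.0]
contact_force: [0.5, 0.6, -3.3]
opening: 0.0237
grip_force: 39.9
```

{"name": "apply_moves", "arguments": {"motion": "0 0.05 0 0 0 0 0; 0 0.05 0 0 0 0 0; 0 0 0 0 0 0 0"}}

```text
time: 13.12
tool_pos: [0.5939, 0.2766, 0.1593]
tool_rot: [3.141, 0.0, -0.0]
contact_force: [0.1, -0.5, -3.1]
opening: 0.0237
grip_force: 39.9
```

{"name": "apply_moves", "arguments": {"motion": "0 0.05 0 0 0 0 0; 0 0.05 0 0 0 0 0; 0 0 0 0 0 0 0"}}

```text
time: 13.5
tool_pos: [0.5949, 0.2767, 0.1593]
tool_rot: [3.142, -0.0, -0.0]
contact_force: [-0.1, 0.5, -2.2]
opening: 0.0237
grip_force: 39.9
```

{"name": "apply_moves", "arguments": {"motion": "0 0.05 0 0 0 0 0; 0 0.05 0 0 0 0 0; 0 0 0 0 0 0 0"}}

```text
time: 13.88
tool_pos: [0.5959, 0.2766, 0.1594]
tool_rot: [3.141, 0.0, -0.0]
contact_force: [0.1, 0.2, -3.7]
opening: 0.0236
grip_force: 39.9
```

{"name": "apply_moves", "arguments": {"motion": "0 0.05 0 0 0 0 0; 0 0.05 0 0 0 0 0; 0 0 0 0 0 0 0"}}

```text
time: 14.25
tool_pos: [0.5967, 0.2767, 0.1593]
tool_rot: [3.141, 0.001, -0.0]
contact_force: [-0.4, 0.1, -3.2]
opening: 0.0241
grip_force: 39.9
```

{"name": "apply_moves", "arguments": {"motion": "0 0.05 0 0 0 0 0; 0 0 0 0 0 0 0"}}

```text
time: 14.5
tool_pos: [0.5971, 0.2766, 0.1593]
tool_rot: [3.141, 0.001, -0.0]
contact_force: [-1.7, 0.5, -1.5]
opening: 0.0236
grip_force: 39.9
```

{"name": "apply_moves", "arguments": {"motion": "0 0.05 0 0 0 0 0; 0 0 0 0 0 0 0"}}

```text
time: 14.75
tool_pos: [0.5975, 0.2766, 0.1593]
tool_rot: [3.141, 0.001, -0.0]
contact_force: [-3.1, -0.4, -1.7]
opening: 0.0238
grip_force: 39.9
```

{"name": "apply_moves", "arguments": {"motion": "0 0.05 0 0 0 0 0; 0 0 0 0 0 0 0"}}

```text
time: 15.0
tool_pos: [0.5981, 0.2766, 0.1592]
tool_rot: [3.141, 0.001, -0.0]
contact_force: [-4.1, -1.7, -2.7]
opening: 0.0233
grip_force: 39.9
```

Fully home against the skirt at x≈0.597, which matches the picture. Ease the side load and lift slowly to the brim.

{"name": "apply_moves", "arguments": {"motion": "0 -0.07 0 0 0 0 0; 0 0 0 -0.06 0 0 0; 0 0 0 -0.06 0 0 0; 0 0 0 -0.06 0 0 0; 0 0 0 -0.05 0 0 0; 0 0 0 0 0 0 0"}}

```text
time: 15.75
tool_pos: [0.5978, 0.2768, 0.1618]
tool_rot: [-3.141, -0.0, -0.0]
contact_force: [-2.0, 0.4, -4.1]
opening: 0.024
grip_force: 39.9
```

{"name": "apply_moves", "arguments": {"motion": "0 0 0 -0.04 0 0 0; 0 0 0 -0.04 0 0 0; 0 0 0 0 0 0 0"}}

```text
time: 16.12
tool_pos: [0.5977, 0.2767, 0.1625]
tool_rot: [3.142, -0.0, -0.0]
contact_force: [-2.2, -0.0, -3.3]
opening: 0.0237
grip_force: 39.9
```

{"name": "apply_moves", "arguments": {"motion": "0 0 0 -0.03 0 0 0; 0 0 0 0 0 0 0"}}

```text
time: 16.38
tool_pos: [0.5977, 0.2766, 0.1627]
tool_rot: [3.141, 0.0, -0.0]
contact_force: [-1.3, -0.9, -4.1]
opening: 0.0238
grip_force: 39.9
```

{"name": "apply_moves", "arguments": {"motion": "0 0 0 -0.03 0 0 0; 0 0 0 0 0 0 0"}}

```text
time: 16.62
tool_pos: [0.5976, 0.2766, 0.1629]
tool_rot: [3.141, 0.0, -0.0]
contact_force: [-1.8, -0.6, -5.8]
opening: 0.0239
grip_force: 39.9
```

{"name": "apply_moves", "arguments": {"motion": "0 0 0 -0.03 0 0 0; 0 0 0 0 0 0 0"}}

```text
time: 16.88
tool_pos: [0.5975, 0.2766, 0.1631]
tool_rot: [3.141, 0.001, -0.0]
contact_force: [-1.4, 0.8, -6.3]
opening: 0.0241
grip_force: 39.9
```

{"name": "apply_moves", "arguments": {"motion": "0 0 0 -0.02 0 0 0; 0 0 0 0 0 0 0"}}

```text
time: 17.12
tool_pos: [0.5975, 0.2766, 0.1634]
tool_rot: [3.141, 0.001, -0.0]
contact_force: [-1.2, -0.3, -7.2]
opening: 0.0239
grip_force: 39.9
```

{"name": "apply_moves", "arguments": {"motion": "0 0 0 -0.02 0 0 0; 0 0 0 0 0 0 0"}}

```text
time: 17.38
tool_pos: [0.5976, 0.2766, 0.1636]
tool_rot: [3.141, 0.0, -0.0]
contact_force: [-2.5, -1.0, -7.6]
opening: 0.0238
grip_force: 39.9
```

{"name": "apply_moves", "arguments": {"motion": "0 0 0 -0.02 0 0 0; 0 0 0 -0.02 0 0 0; 0 0 0 0 0 0 0"}}

```text
time: 17.75
tool_pos: [0.5976, 0.2767, 0.1641]
tool_rot: [3.141, 0.0, -0.0]
contact_force: [-2.9, 0.3, -7.4]
opening: 0.0236
grip_force: 39.9
```

{"name": "apply_moves", "arguments": {"motion": "0 0 0 -0.02 0 0 0; 0 0 0 -0.02 0 0 0; 0 0 0 0 0 0 0"}}

```text
time: 18.12
tool_pos: [0.5976, 0.2767, 0.1644]
tool_rot: [3.142, 0.0, -0.0]
contact_force: [-2.6, -0.1, -9.3]
opening: 0.0235
grip_force: 39.9
```

{"name": "apply_moves", "arguments": {"motion": "0 0 0 -0.02 0 0 0; 0 0 0 -0.02 0 0 0; 0 0 0 0 0 0 0"}}

```text
time: 18.5
tool_pos: [0.5976, 0.2767, 0.1649]
tool_rot: [3.141, 0.0, -0.0]
contact_force: [-2.7, 0.4, -10.5]
opening: 0.0237
grip_force: 39.9
```

{"name": "apply_moves", "arguments": {"motion": "0 0 0 -0.02 0 0 0; 0 0 0 -0.02 0 0 0; 0 0 0 0 0 0 0"}}

```text
time: 18.88
tool_pos: [0.5976, 0.2766, 0.1652]
tool_rot: [3.141, 0.0, -0.0]
contact_force: [-2.6, 1.0, -11.0]
opening: 0.0237
grip_force: 39.9
```

{"name": "apply_moves", "arguments": {"motion": "0 0 0 -0.02 0 0 0; 0 0 0 -0.02 0 0 0; 0 0 0 0 0 0 0"}}

```text
time: 19.25
tool_pos: [0.5976, 0.2766, 0.1657]
tool_rot: [3.141, 0.0, -0.0]
contact_force: [-2.5, 0.4, -12.4]
opening: 0.024
grip_force: 39.9
```

{"name": "apply_moves", "arguments": {"motion": "0 0 0 -0.02 0 0 0; 0 0 0 -0.02 0 0 0; 0 0 0 0 0 0 0"}}

```text
time: 19.62
tool_pos: [0.5976, 0.2766, 0.1661]
tool_rot: [3.141, 0.0, -0.0]
contact_force: [-1.9, -0.4, -14.0]
opening: 0.0241
grip_force: 39.9
```

Run:
```python
from h import *
p=robot.read_camera('side');save(p,'side5.png')
a,b=proj(p,(.5945,.2765,.12)).astype(int);sl=np.s_[b-30:b+40,a-40:a+40]
im=cv2.imread('pics/side5.png')[sl];o=cv2.imread('pics/side0.png')[sl]
cv2.imwrite('pics/crop5.png',np.hstack([cv2.resize(x,(400,350),interpolation=2) for x in(o,im)]))
```

```text
(no output)
```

View pics/crop5.png

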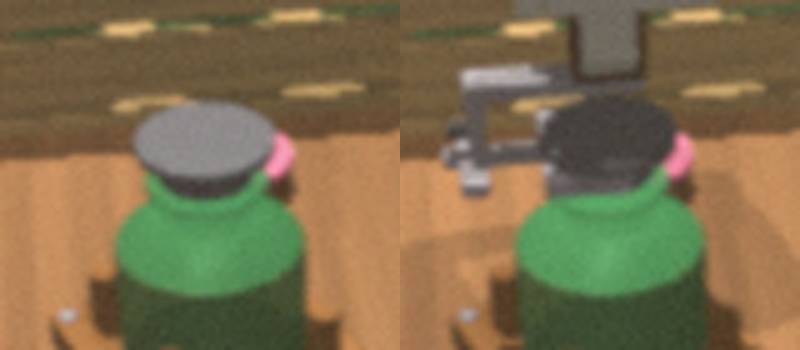

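The right half shows the fork seated under the brim at both sides. The front rim is about 1.5 px higher than before, so the cap is rising. Continue the slow pull.

{"name": "apply_moves", "arguments": {"motion": "0 0 0 -0.02 0 0 0; 0 0 0 -0.02 0 0 0; 0 0 0 0 0 0 0"}}

```text
time: 20.05
tool_pos: [0.5976, 0.2766, 0.1665]
tool_rot: [3.141, 0.0, -0.0]
contact_force: [-1.7, 0.9, -13.5]
opening: 0.0241
grip_force: 39.9
```

{"name": "apply_moves", "arguments": {"motion": "0 0 0 -0.02 0 0 0; 0 0 0 -0.02 0 0 0; 0 0 0 0 0 0 0"}}

```text
time: 20.42
tool_pos: [0.5976, 0.2766, 0.1669]
tool_rot: [3.141, 0.0, -0.0]
contact_force: [-1.8, 0.8, -14.8]
opening: 0.0235
grip_force: 39.9
```

{"name": "apply_moves", "arguments": {"motion": "0 0 0 -0.02 0 0 0; 0 0 0 -0.02 0 0 0; 0 0 0 0 0 0 0"}}

```text
time: 20.8
tool_pos: [0.5976, 0.2766, 0.1673]
tool_rot: [3.141, 0.0, -0.0]
contact_force: [-2.2, -0.7, -16.4]
opening: 0.0242
grip_force: 39.9
```

{"name": "apply_moves", "arguments": {"motion": "0 0 0 -0.02 0 0 0; 0 0 0 0 0 0 0"}}

```text
time: 21.05
tool_pos: [0.5976, 0.2767, 0.1675]
tool_rot: [3.141, 0.0, -0.0]
contact_force: [-1.8, -0.0, -15.8]
opening: 0.0235
grip_force: 39.9
```

{"name": "apply_moves", "arguments": {"motion": "0 0 0 -0.02 0 0 0; 0 0 0 0 0 0 0"}}

```text
time: 21.3
tool_pos: [0.5976, 0.2766, 0.1677]
tool_rot: [3.141, 0.0, -0.0]
contact_force: [-1.8, 0.9, -15.7]
opening: 0.0235
grip_force: 39.9
```

{"name": "apply_moves", "arguments": {"motion": "0 0 0 -0.02 0 0 0; 0 0 0 0 0 0 0"}}

```text
time: 21.55
tool_pos: [0.5976, 0.2766, 0.1679]
tool_rot: [3.141, 0.0, -0.0]
contact_force: [-2.3, 0.3, -16.4]
opening: 0.024
grip_force: 39.9
```

{"name": "apply_moves", "arguments": {"motion": "0 0 0 -0.02 0 0 0; 0 0 0 0 0 0 0"}}

```text
time: 21.8
tool_pos: [0.5982, 0.2768, 0.1698]
tool_rot: [-3.141, -0.002, -0.0]
contact_force: [-3.6, 0.5, -5.4]
opening: 0.0237
grip_force: 39.9
```

It popped. Raise straight up, gently.

{"name": "apply_moves", "arguments": {"motion": "0 0 0 0 0 0 0; 0 0 0 -0.05 0 0 0; 0 0 0 -0.1 0 0 0; 0 0 0 -0.1 0 0 0; 0 0 0 -0.15 0 0 0; 0 0 0 -0.2 0 0 0; 0 0 0 -0.2 0 0 0; 0 0 0 -0.2 0 0 0; 0 0 0 -0.3 0 0 0; 0 0 0 -0.4 0 0 0; 0 0 0 -0.4 0 0 0; 0 0 0 -0.4 0 0 0; 0 0 0 -0.4 0 0 0; 0 0 0 -0.3 0 0 0; 0 0 0 -0.2 0 0 0; 0 0 0 0 0 0 0; 0 0 0 0 0 0 0"}}

```text
time: 23.92
tool_pos: [0.5976, 0.2766, 0.202]
tool_rot: [3.141, 0.0, -0.0]
contact_force: [0.0, -0.0, -4.1]
opening: 0.0245
grip_force: 39.9
```

Run:
```python
from h import *
p=robot.read_camera('side');save(p,'side6.png')
for r in robot.search_frame('cap',p)[:3]:print(r)
im=cv2.imread('pics/side6.png')[80:220,230:390]
m=robot.trace('mat',p)[0]['pixels'].astype(np.uint8);c,_=cv2.findContours(m,0,2);q=cv2.boxPoints(cv2.minAreaRect(max(c,key=cv2.contourArea)))
cv2.imwrite('pics/crop6.png',cv2.resize(im,(640,560),interpolation=2))
t=robot.read_camera('top')
for r in robot.trace('mat',t)[:1]:
    m=r['pixels'].astype(np.uint8);c,_=cv2.findContours(m,0,2);rr=cv2.minAreaRect(max(c,key=cv2.contourArea));print(rr,ray(t,*rr[0],.004),[np.round(ray(t,*k,.004)[:2],3) for k in cv2.boxPoints(rr)])
for r in robot.search_frame('tin',t)[:1]:print(r)
```

```text
{'centre': [0.4458, 0.262, 0.0182], 'score': 0.71}
{'centre': [0.596, -0.2615, 0.0028], 'score': 0.65}
{'centre': [0.6364, 0.4433, 0.0242], 'score': 0.62}
((461.7723083496094, 257.2227783203125), (58.110172271728516, 57.41364669799805), 84.2894058227539) [ 0.59346917 -0.28064872  0.004     ] [array([ 0.657, -0.205]), array([ 0.672, -0.347]), array([ 0.53 , -0.355]), array([ 0.517, -0.215])]
{'centre': [0.5344, -0.1163, 0.077], 'score': 0.87}
```

View pics/crop6.png

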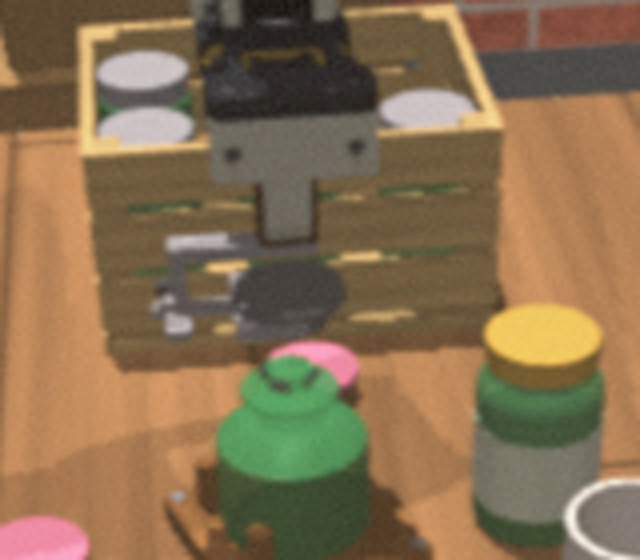

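The cap is level on the fork and clear of the neck. Carry it to the mat, whose centre is about (0.595, -0.279).

{"name": "apply_moves", "arguments": {"motion": "0 0 0.3 0 0 0 0; 0 0 0.7 0 0 0 0; 0 0 1.2 0 0 0 0; 0 0 1.7 0 0 0 0; 0 0 2.2 0 0 0 0; 0 0.065 2.7 0 0 0 0; 0 0.065 2.7 0 0 0 0; 0 0.065 2.7 0 0 0 0; 0 0.065 2.7 0 0 0 0; 0 0.065 2.7 0 0 0 0; 0 0.065 2.7 0 0 0 0; 0 0.065 2.7 0 0 0 0; 0 0.065 2.7 0 0 0 0; 0 0.065 2.7 0 0 0 0; 0 0.065 2.7 0 0 0 0; 0 0.065 2.7 0 0 0 0; 0 0.065 2.7 0 0 0 0; 0 0.065 2.7 0 0 0 0; 0 0.065 2.7 0 0 0 0; 0 0.065 2.7 0 0 0 0"}}

```text
time: 26.72
tool_pos: [0.6065, -0.1915, 0.2024]
tool_rot: [3.141, -0.0, -0.001]
contact_force: [0.2, 0.0, -2.9]
opening: 0.0238
grip_force: 39.9
```

{"name": "apply_moves", "arguments": {"motion": "0 0.065 2.7 0 0 0 0; 0 0 2.2 0 0 0 0; 0 0 1.7 0 0 0 0; 0 0 1.2 0 0 0 0; 0 0 0.7 0 0 0 0; 0 0 0.3 0 0 0 0; 0 0 0 0 0 0 0; 0 0 0 0 0 0 0; 0 0 0 0 0 0 0"}}

```text
time: 27.85
tool_pos: [0.6081, -0.2769, 0.2023]
tool_rot: [3.142, 0.0, 0.0]
contact_force: [0.0, 0.7, -4.5]
opening: 0.0239
grip_force: 39.9
```

Run:
```python
from h import *
print(robot.observe()['tool_pos'],robot.observe()['contact_force'])
p=robot.read_camera('side');save(p,'side7.png')
for r in robot.search_frame('cap',p)[:3]:print(r['score'],r['centre'])
t=robot.read_camera('top');save(t,'top7.png')
im=np.hstack([cv2.resize(cv2.imread('pics/side7.png')[220:480,200:500],(400,347)),cv2.resize(cv2.imread('pics/top7.png')[190:336,390:558],(400,347))])
cv2.imwrite('pics/crop7.png',im)
```

```text
[ 0.60807275 -0.27691757  0.20226917] [ 0.01022139  0.66119085 -4.49691687]
0.61 [0.449, 0.2633, 0.0196]
0.51 [0.5833, -0.2731, 0.1649]
0.38 [0.5589, -0.2801, 0.1582]
```

View pics/crop7.png

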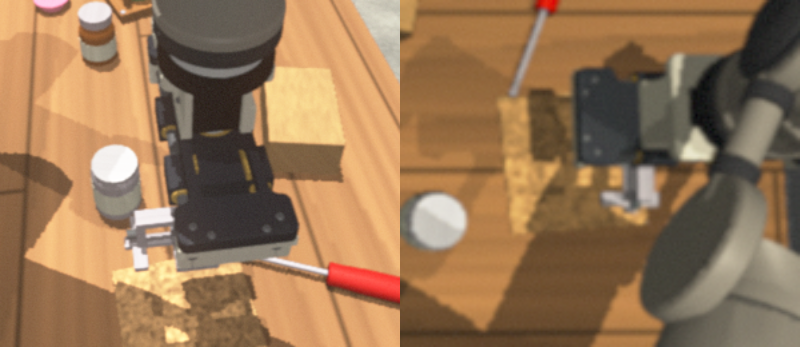

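The puller with the cap is over the mat, and tin and screwdriver are clear. Lower it.

{"name": "apply_moves", "arguments": {"motion": "0 0 0 0.5 0 0 0; 0 0 0 1 0 0 0; 0 0 0 1.5 0 0 0; 0 0 0 1.5 0 0 0; 0 0 0 1.5 0 0 0; 0 0 0 1.5 0 0 0; 0 0 0 1.5 0 0 0; 0 0 0 1.5 0 0 0; 0 0 0 1.5 0 0 0; 0 0 0 1 0 0 0; 0 0 0 0.6 0 0 0; 0 0 0 0.3 0 0 0; 0 0 0 0 0 0 0; 0 0 0 0.1 0 0 0; 0 0 0 0.1 0 0 0; 0 0 0 0.1 0 0 0; 0 0 0 0.1 0 0 0; 0 0 0 0 0 0 0"}}

```text
time: 30.25
tool_pos: [0.608, -0.2774, 0.0592]
tool_rot: [3.142, 0.0, -0.0]
contact_force: [-0.3, -0.1, -2.5]
opening: 0.0238
grip_force: 39.9
```

{"name": "apply_moves", "arguments": {"motion": "0 0 0 0.1 0 0 0; 0 0 0 0.1 0 0 0; 0 0 0 0 0 0 0; 0 0 0 0 0 0 0"}}

```text
time: 30.75
tool_pos: [0.608, -0.2774, 0.0572]
tool_rot: [3.141, -0.0, -0.0]
contact_force: [0.2, 0.2, -3.2]
opening: 0.0239
grip_force: 39.9
```

{"name": "apply_moves", "arguments": {"motion": "0 0 0 0.1 0 0 0; 0 -0.1 0 0 0 0 0; 0 -0.2 0 0 0 0 0; 0 -0.2 0 0 0 0 0; 0 -0.3 0 0 0 0 0; 0 -0.4 0 0 0 0 0; 0 -0.4 0 0 0 0 0; 0 -0.4 0 0 0 0 0; 0 -0.4 0 0 0 0 0; 0 -0.5 0 0 0 0 0; 0 -0.5 0 0 0 0 0; 0 -0.5 0 0 0 0 0; 0 -0.5 0 0 0 0 0; 0 -0.5 0 0 0 0 0; 0 -0.6 0 0 0 0 0; 0 -0.6 0 0 0 0 0; 0 -0.6 0 0 0 0 0; 0 -0.6 0 0 0 0 0; 0 0 0 0 0 0 0"}}

```text
time: 33.12
tool_pos: [0.5345, -0.2774, 0.0563]
tool_rot: [-3.142, 0.0, -0.001]
contact_force: [0.8, -0.2, -3.0]
opening: 0.0238
grip_force: 39.9
```

Run:
```python
from h import *
print(robot.observe()['tool_pos'],robot.observe()['contact_force'])
for n in('side','top'):
    p=robot.read_camera(n);save(p,n+'8.png')
    for r in robot.search_frame('cap',p)[:3]:print(n,r['score'],r['centre'])
im=np.hstack([cv2.resize(cv2.imread('pics/side8.png')[280:480,220:450],(400,348)),cv2.resize(cv2.imread('pics/top8.png')[190:336,390:558],(400,348))])
cv2.imwrite('pics/crop8.png',im)
```

```text
[ 0.5345423  -0.27739021  0.05629675] [ 0.82098105 -0.22787821 -3.03318014]
side 0.73 [0.4447, 0.2677, 0.0179]
side 0.65 [0.608, -0.2748, 0.0214]
side 0.4 [0.6391, 0.4404, 0.0229]
top 0.84 [0.6078, -0.2711, 0.0202]
top 0.74 [0.62, 0.4345, 0.0189]
top 0.73 [0.4508, 0.2707, 0.0179]
```

View pics/crop8.png

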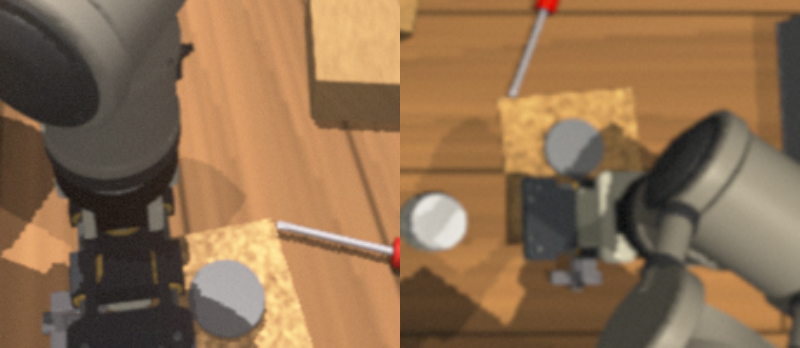

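The cap lies flat and centred on the mat, and the fork is out. Set the puller on the bare bench in front of the mat.

{"name": "apply_moves", "arguments": {"motion": "0 -0.5 0 -0.2 0 0 0; 0 -1 0 0 0 0 0; 0 -1 0 0 0 0 0; 0 -1 0 0 0 0 0; 0 -1 0 0 0 0 0; 0 -1 0 0 0 0 0; 0 -1 0 0 0 0 0; 0 -0.5 0 0 0 0 0; 0 0 0 0.3 0 0 0; 0 0 0 0.3 0 0 0; 0 0 0 0.2 0 0 0; 0 0 0 0.1 0 0 0; 0 0 0 0 0 0 0"}}

```text
time: 34.95
tool_pos: [0.465, -0.2773, 0.0491]
tool_rot: [-3.142, 0.0, -0.0]
contact_force: [-1.3, 0.3, -2.5]
opening: 0.0239
grip_force: 39.9
```

{"name": "apply_moves", "arguments": {"motion": "0 0 0 0.04 0 0 0; 0 0 0 0 0 0 0"}}

```text
time: 35.2
tool_pos: [0.465, -0.2773, 0.0489]
tool_rot: [3.141, -0.0, -0.0]
contact_force: [0.6, 0.4, -2.8]
opening: 0.0236
grip_force: 39.9
```

{"name": "apply_moves", "arguments": {"motion": "0 0 0 0.04 0 0 0; 0 0 0 0.03 0 0 0; 0 0 0 0 0 0 0"}}

```text
time: 35.58
tool_pos: [0.4651, -0.2774, 0.0485]
tool_rot: [3.141, -0.0, -0.0]
contact_force: [0.0, 1.5, 1.1]
opening: 0.0236
grip_force: 39.9
```

{"name": "apply_moves", "arguments": {"motion": "0 0 0 0.03 0 0 0; 0 0 0 0 0 0 0"}}

```text
time: 35.83
tool_pos: [0.4652, -0.2773, 0.0485]
tool_rot: [3.141, -0.001, -0.0]
contact_force: [-1.2, 1.5, 5.6]
opening: 0.0238
grip_force: 39.9
```

On the bench. Release gradually and rise.

{"name": "apply_moves", "arguments": {"motion": "28 0 0 -0.03 0 0 0; 32 0 0 0 0 0 0; 45 0 0 0 0 0 0; 60 0 0 0 0 0 0; 80 0 0 0 0 0 0; 100 0 0 0 0 0 0; 100 0 0 0 0 0 0; 100 0 0 0 0 0 0; 100 0 0 -1 0 0 0; 100 0 0 -3 0 0 0; 100 0 0 -4 0 0 0; 100 0 0 -4 0 0 0; 100 0 0 -4 0 0 0; 100 -1 4 0 0 0 0; 100 -1 4 0 0 0 0; 100 -1 4 0 0 0 0; 100 -1 4 0 0 0 0; 100 0 0 0 0 0 0; 100 0 0 0 0 0 0"}}

```text
time: 38.2
tool_pos: [0.4249, -0.4367, 0.2084]
tool_rot: [-3.141, -0.0, -0.0]
contact_force: [-0.4, 0.4, -1.0]
opening: 0.0922
grip_force: 0.0
```

Run:
```python
from h import *
o=robot.observe();print(o['tool_pos'],o['opening'])
for n in('side','top'):
    p=robot.read_camera(n);save(p,n+'9.png')
    for t in('cap','puller'):
        for r in robot.search_frame(t,p)[:3]:print(n,t,r['score'],r['centre'])
im=np.hstack([cv2.resize(cv2.imread('pics/side9.png')[240:480,190:466],(400,348)),cv2.resize(cv2.imread('pics/top9.png')[210:356,390:558],(400,348))])
cv2.imwrite('pics/crop9.png',im)
```

```text
[ 0.42494683 -0.43673807  0.20837441] 0.09221050882891003
side cap 0.77 [0.4457, 0.265, 0.0192]
side cap 0.65 [0.6369, 0.4438, 0.0223]
side cap 0.59 [0.6082, -0.2774, 0.0229]
side puller 0.93 [0.4481, -0.2817, 0.0407]
top cap 0.91 [0.6073, -0.2702, 0.0183]
top cap 0.61 [0.6182, 0.4335, 0.0198]
top cap 0.57 [0.4507, 0.2746, 0.0186]
top puller 0.58 [0.4449, -0.2714, 0.0392]
```

View pics/crop9.png

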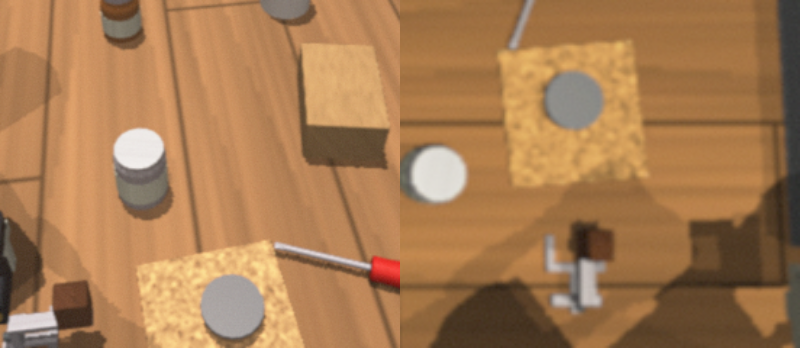

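The cap is flat on the mat, about 15 mm off its centre. The puller stands upright on the bench, well clear of it. Handing in.

```bash
python3 -c "
from cell import robot
print(robot.hand_in())"
```

```text
the job is handed in; nothing more can be done
None
```

The job is handed in, with no verdict returned: the cap popped off at a pull of about 13–14 N and lies top up on the cork mat, with the puller standing upright on the bench about 14 cm away.

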